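# Load the load cell from a pile of slotted masses

### The arm

A 6-joint arm with a two-finger parallel gripper is mounted at the origin on a cart in front of the work surface, level with it; the furniture and walls round the work are solid. World frame = base frame: x ahead of the robot, y to its left, z up, the work surface at z = 0. Lengths are in m, angles in rad, forces in N, time in s.
With the tool pointing down it reaches from about 0.15 to 0.775 m from the base axis. Payload 6.1 kg.
Tool frame: the origin (TCP) lies between the finger pads; the fingertips stand 19 mm ahead of it and the grasp point (between the pads) is the TCP; z points along the fingers, y is the line along which they close (so a half turn about z gives the same grasp; the last joint's range is limited). The gripper opens to 85 mm and grips with 20 to 120 N. Pads are 22 mm wide; open, the fingers measure 114 mm over their backs; the gripper's body (76 mm by 85 mm) begins 54 mm behind the grasp point. The pads swing forward as they close: fully open they stand 13 mm farther back than shut.
Start: joints at [-1.258, 0.126, -0.04, 1.405, 0, 1.571], TCP at [0.162, -0.5, 0.25] pointing down, gripper open.
Joint ranges: [-2.72, 2.72], [-0.95, 1.95], [-1.27, 1.35], [-1.78, 2.02], [-1.46, 1.47], [-3.14, 3.14]. Speed limits (rad/s): [2.39, 2.39, 3.01, 3.14, 3.14, 3.14].

### API

Orientations are given as [roll, pitch, yaw] about the fixed x, y, z axes, in that order (R = Rz(yaw) Ry(pitch) Rx(roll)).
In Python, from plant import bot, imaging gives the robot as it stands.
- The arm moves only by the tool arm_command, never from a script. Its argument "series" is one flat list of numbers, 4 for each row, row after row: the shift along the tool's x, y, z in mm, then the turn about the tool's z in rad. In form: [x, y, z, roll, x, y, z, roll, ...]. A call has exactly 10 rows; each row is the pose to reach, as a shift and turn from the pose commanded when the call began, along the tool's axes at that moment; what a row does not reach only later rows make up. A row lasts 1/8 s, in which the tool goes at most 62.5 mm and 10.7 degrees, less where a joint would pass 70% of its speed; a pose out of reach is approached as far as the arm can. A call with a gripper value outside its range is refused whole. "hand" is the finger opening in mm, from 0 to 85.4, set as the call begins (left out, the last holds). The fingers move at their own pace and stop on an object; the grip force is fixed at half the most. Time passes only in rows, so rows that repeat a pose let the fingers close, or fill a call up. It gives the time, the measured TCP pose, the force, the opening and the grip force at its end, in the units of the state.
- bot.get_obs(): the state, without advancing time (a new reading comes with each control period).
- imaging.snapshot(name): name is "side" or "top"; returns a dict with "pixels" (384x512x3 uint8, red, green, blue), "vfov" (degrees; the focal length in pixels is half the picture's height over the tangent of half this angle, whatever the lens; pixels are square), "cx", "cy" (the principal point, pixels), "D" ([k1, k2, p1, p2, k3] as OpenCV has them; the pictures are not rectified), "R" (3x3) and "t" (3): a world point X has camera coordinates R X + t. Camera axes: x right, y down, z forward; pixel columns grow to the right and rows downward; lengths in m; the calibration is good to about 2 mm. A picture is of the moment at which its call begins. There is no depth.
- bot.job_done(): hands the job in; it is judged then, once.
The state is a dict: "clock": time; "qpos": joint angles; "qd": joint speeds; "tau": joint torques, N m; "position": TCP position; "eef_rot": TCP orientation; "wrist_force": force on the tool from outside, world axes, zero at the start; "moment": the same for the moment, N m; "width": finger opening in m; "grasp_force": force on a finger pad.
Only numpy, scipy, OpenCV 4.12 (cv2) and the standard library are available. Lean on these libraries where they do the work, as an engineer would, in place of code of your own. Each camera call takes 0.05 s, during which the arm holds its last target. There are 200 camera calls.

### The job

Take the pile of four slotted steel masses apart and make up the calibration load: lay the widest disc flat on the load cell's carrier pan and the second-widest flat on top of it, both round the stem, with their slots crosswise, about a quarter turn apart, so that they cannot slide off together. Put the two smaller discs away, each flat in the black storage stand of its own size. Leave the amber bottle standing where it is.

Things in the scene. Friction and masses are not known exactly. Their poses are not given: they have to be found in the camera images.
- disc_a_mid (a point): the widest of the four slotted steel masses: a flat disc 66 mm across and 16 mm thick, with a 12 mm wide slot that runs from its middle (rounded end 6 mm past the centre) out through the rim. At the start it lies in the pile, at the bottom, on the worktop. The point is the disc's centre, half-way up (8 mm above its underside); its x axis points along the slot towards the open end, z up. About 0.4 kg.
- disc_b_mid (a point): the second-widest of the four slotted steel masses: a flat disc 55 mm across and 16 mm thick, with a 12 mm wide slot that runs from its middle (rounded end 6 mm past the centre) out through the rim. At the start it lies in the pile, on the widest disc. The point is the disc's centre, half-way up (8 mm above its underside); its x axis points along the slot towards the open end, z up. About 0.28 kg.
- disc_c_mid (a point): the third of the four slotted steel masses: a flat disc 44 mm across and 16 mm thick, with a 12 mm wide slot that runs from its middle (rounded end 6 mm past the centre) out through the rim. At the start it lies in the pile, on the second-widest disc. The point is the disc's centre, half-way up (8 mm above its underside); its x axis points along the slot towards the open end, z up. About 0.18 kg.
- disc_d_mid (a point): the smallest of the four slotted steel masses: a flat disc 34 mm across and 16 mm thick, with a 12 mm wide slot that runs from its middle (rounded end 6 mm past the centre) out through the rim. At the start it lies in the pile, on top of the third. The point is the disc's centre, half-way up (8 mm above its underside); its x axis points along the slot towards the open end, z up. About 0.1 kg.
- stand_b_floor (a point): the middle of the floor, 6 mm above the worktop, of a fixed round black plastic storage stand, 77 mm across and 11 mm high, for the 55 mm disc: its recess is 5 mm deep, 60 mm across at the floor and flared to 67 mm at the rim, so a seated disc stands 11 mm proud of the rim. It is free to park that disc in meanwhile; parking on bare worktop is as good.
- stand_c_floor (a point): the middle of the floor, 6 mm above the worktop, of a fixed round black plastic storage stand, 66 mm across and 11 mm high, for the 44 mm disc: its recess is 5 mm deep, 49 mm across at the floor and flared to 56 mm at the rim, so a seated disc stands 11 mm proud of the rim.
- stand_d_floor (a point): the middle of the floor, 6 mm above the worktop, of a fixed round black plastic storage stand, 56 mm across and 11 mm high, for the 34 mm disc: its recess is 5 mm deep, 39 mm across at the floor and flared to 46 mm at the rim, so a seated disc stands 11 mm proud of the rim.
- pan (a point): the middle of the top face of the load cell's round steel carrier pan, 72 mm across, 40 mm above the worktop, where its stem stands: a round rod 6 mm thick, round-tipped, rising 40 mm above the pan (the pile of two discs comes to 32 mm, so the stem passes through both slots and ends 8 mm above it). Fixed. Below the pan are an aluminium load cell and an 88 x 64 mm base plate.
- bottle_mid (a point): a bystander: small amber reagent bottle with a black cap, 56 mm across and 112 mm tall, loose. The point is half-way up on its axis.
Mind the look-alikes: they are no part of the job. What is shaped like the part that bears stand_d_floor but turquoise is not meant.

How it is judged:
By the outcome, as a careful person would: the job done as asked, in the order asked, and still so for the second after the job is handed in, with the robot touching nothing.
It also fails if it takes over 128 s, if anything falls off the work surface, if the arm or the gripper's body presses on something with over 40 N, if the wrist force passes 120 N, or if a joint passes its speed limit or range.

## Working session

There is one attempt and no reset: what is moved stays moved. The work goes in short steps, Python scripts to look and compute and a tool call to move; the robot and the scene stay as the last step left them, time stands still between calls to the robot, and variables do not carry over. Pictures are saved under pics/ and viewed, at most 14 in all, crops included, and the job is handed in when it is done.

Besides the shell and the picture viewer there is one more tool, called after "Request:" as name(argument=value, ...), one argument or row to a line, values as JSON. arm_command: Moves the arm, as the interface text tells. Its arguments: {"type":"object","properties":{"series":{"type":"array","items":{"type":"number"}},"hand":{"type":"number"}},"required":["series"]}

```bash
mkdir -p pics; cat > h.py <<'E'
import numpy as np, cv2
from plant import bot, imaging
def snap(n,save=None):
    s=imaging.snapshot(n)
    im=cv2.cvtColor(s["pixels"],cv2.COLOR_RGB2BGR)
    if save: cv2.imwrite("pics/"+save,im)
    f=192/np.tan(np.radians(s["vfov"]/2))
    K=np.array([[f,0,s["cx"]],[0,f,s["cy"]],[0,0,1.]])
    return im,K,np.array(s["D"],float),np.array(s["R"]),np.array(s["t"])
def ray(c,uv,z):
    im,K,D,R,t=c
    p=cv2.undistortPoints(np.array(uv,float).reshape(-1,1,2),K,D).reshape(-1,2)
    d=np.c_[p,np.ones(len(p))]@R
    o=-R.T@t
    return o+d*((z-o[2])/d[:,2])[:,None]
def proj(c,X):
    im,K,D,R,t=c
    return cv2.projectPoints(np.array(X,float).reshape(-1,1,3),cv2.Rodrigues(R)[0],t,K,D)[0].reshape(-1,2)
E
python3 - <<'E'
from h import *
for n in("top","side"):
    c=snap(n,n+"0.png"); print(n,c[1][0,0],-c[3].T@c[4],c[3].round(2).tolist(),c[2])
o=bot.get_obs();print(o)
E
```

```text
top 455.95434857306236 [ 0.27701554 -0.10423544  1.58304467] [[-0.03, -1.0, -0.0], [-0.97, 0.03, -0.23], [0.23, -0.0, -0.97]] [-0.14381352  0.          0.          0.          0.        ]
side 349.6203854894017 [0.18876759 0.60086995 0.60179997] [[-0.85, -0.53, 0.0], [-0.29, 0.46, -0.84], [0.45, -0.71, -0.55]] [0.02185842 0.         0.         0.         0.        ]
{'clock': 0.1, 'qpos': array([-1.25803347e+00,  1.26354211e-01, -4.05530663e-02,  1.40538042e+00,
        3.28164795e-06,  1.57080291e+00]), 'qd': array([-1.78191057e-03,  4.25366583e-04,  1.91763669e-03,  9.78565107e-05,
       -2.84312010e-06, -9.03080728e-04]), 'tau': array([ 1.06028663e-03, -4.36903524e+01,  3.53606987e+01,  1.36546887e-02,
        3.66627364e-05, -1.32202635e-05]), 'position': array([ 0.16142994, -0.49919816,  0.24956711]), 'eef_rot': array([-3.14010128e+00, -3.27182570e-06,  3.12756268e-01]), 'wrist_force': array([-0.33486036, -0.2517971 ,  1.07537035]), 'moment': array([ 0.02156935, -0.03114101,  0.00835805]), 'grasp_force': 0.0, 'width': 0.08562364929065669}
```

View pics/top0.png

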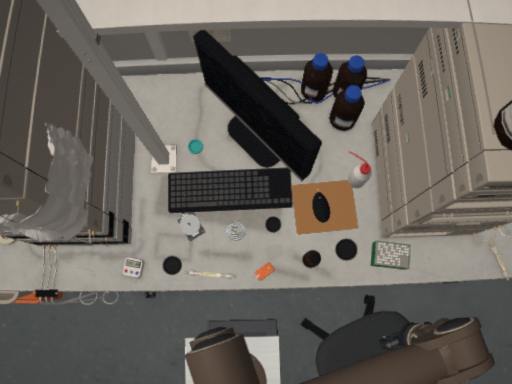

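View pics/side0.png

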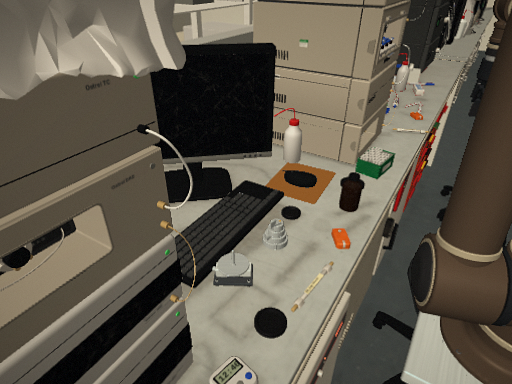

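The top view shows the pile at about (235,231), the pan at (190,225), dark round stands at (172,265), (273,225) and (346,249), and the bottle at (311,259). The side view shows the pile at (276,235), the pan at (233,265), and stands at (270,322) and (291,213). I'll enlarge these.

```bash
python3 - <<'E'
from h import *
t=cv2.imread("pics/top0.png");s=cv2.imread("pics/side0.png")
cv2.imwrite("pics/tc.png",cv2.resize(t[200:290,150:370],(792,324),interpolation=cv2.INTER_CUBIC))
cv2.imwrite("pics/sc.png",cv2.resize(s[190:350,190:370],(675,600),interpolation=cv2.INTER_CUBIC))
c=snap("top");d=snap("side")
# dark blobs
for c,n in((c,"top"),(d,"side")):
    g=cv2.cvtColor(c[0],cv2.COLOR_BGR2GRAY); m=(g<50).astype(np.uint8)
    k,l,st,ce=cv2.connectedComponentsWithStats(m)
    for i in range(1,k):
        if 60<st[i,4]<1500: 
            x,y=ce[i]; print(n,st[i].tolist(),ce[i].round(1),ray(c,ce[i],.011).round(3)[0].tolist())
for uv in((235,231),(190,225)): print(ray((t,)+c[1:],uv,.04) if 0 else '')
E
```

```text
top [494, 101, 18, 49, 306] [502.2 131.1] [0.86, -1.044, 0.011]
top [228, 117, 51, 50, 1030] [251.  143.4] [0.827, -0.081, 0.011]
top [313, 193, 17, 29, 376] [320.8 207.5] [0.582, -0.322, 0.011]
top [94, 211, 21, 27, 155] [108.9 226. ] [0.535, 0.429, 0.011]
top [266, 217, 14, 15, 169] [272.7 224. ] [0.529, -0.151, 0.011]
top [92, 220, 37, 24, 174] [119.3 234.5] [0.504, 0.39, 0.011]
top [336, 239, 21, 21, 328] [345.8 249.1] [0.433, -0.401, 0.011]
top [33, 242, 55, 3, 97] [ 59.8 242.7] [0.478, 0.609, 0.011]
top [303, 251, 18, 16, 218] [311.3 258.6] [0.405, -0.28, 0.011]
top [164, 257, 17, 17, 237] [171.8 264.9] [0.394, 0.201, 0.011]
top [36, 290, 22, 8, 155] [ 46.4 293.3] [0.299, 0.65, 0.011]
top [434, 317, 36, 14, 262] [451.5 323.2] [0.163, -0.757, 0.011]
top [459, 317, 36, 56, 260] [481.3 347.2] [0.073, -0.86, 0.011]
top [197, 327, 29, 11, 99] [211.7 331.1] [0.17, 0.065, 0.011]
top [193, 328, 42, 22, 279] [216.3 338.4] [0.145, 0.05, 0.011]
top [230, 334, 30, 50, 695] [244.1 361. ] [0.069, -0.042, 0.011]
side [258, 0, 125, 8, 187] [318.2   3. ] [3.128, -6.35, 0.011]
side [474, 0, 13, 
[... 515 characters left out ...]
73, 24, 39, 689] [350.7 192.1] [0.419, -0.343, 0.011]
side [282, 206, 19, 13, 198] [290.7 212.5] [0.527, -0.145, 0.011]
side [31, 219, 45, 37, 594] [ 52.2 236.5] [0.999, 0.282, 0.011]
side [382, 218, 17, 32, 275] [389.9 232.4] [0.265, -0.207, 0.011]
side [2, 247, 29, 22, 407] [ 17.  257.7] [0.996, 0.372, 0.011]
side [254, 308, 33, 30, 778] [270.1 322.4] [0.394, 0.207, 0.011]
side [372, 311, 42, 30, 525] [392.2 324.2] [0.189, 0.08, 0.011]
side [133, 323, 59, 61, 1321] [167.  359.1] [0.511, 0.372, 0.011]
side [324, 336, 13, 21, 61] [330.1 346.3] [0.274, 0.192, 0.011]
side [311, 359, 14, 25, 63] [317.4 371.7] [0.275, 0.249, 0.011]
side [382, 371, 24, 13, 140] [394.4 379.5] [0.159, 0.191, 0.011]
```

View pics/tc.png

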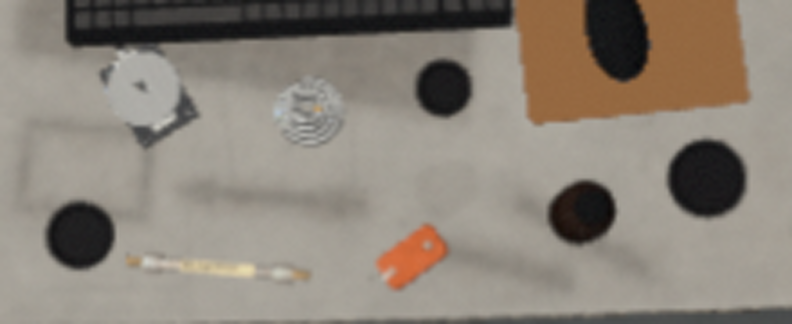

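View pics/sc.png

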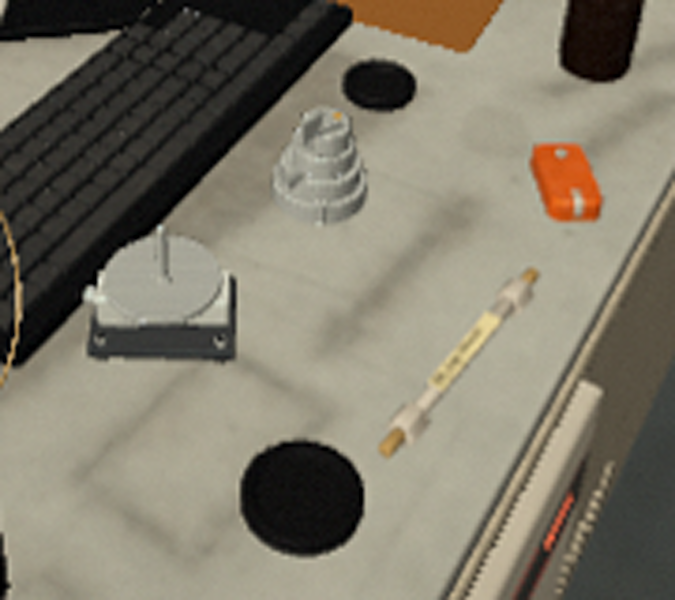

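The crops show three black stands whose sizes tell them apart: b on the right (346,249), c at lower left (172,265) and d in the middle (273,224). The stem tip is at about (189,224) in the top view and (233,251) in the side view. Next I'll zoom in on the pile for its centre and slot directions.

```bash
python3 - <<'E'
from h import *
C=snap("top");S=snap("side")
t=cv2.resize(C[0][215:247,219:251],(384,384),interpolation=cv2.INTER_CUBIC)
s=cv2.resize(S[0][216:252,258:294],(396,396),interpolation=cv2.INTER_CUBIC)[:384,:396]
cv2.imwrite("pics/pile.png",np.hstack([t,s]))
def tri(a,b):
    P=[];rhs=[]
    A=np.zeros((3,3));q=np.zeros(3)
    for c,uv in((C,a),(S,b)):
        o=-c[3].T@c[4];d=ray(c,uv,0)[0]-o;d/=np.linalg.norm(d);M=np.eye(3)-np.outer(d,d);A+=M;q+=M@o
    X=np.linalg.solve(A,q);return X.round(4)
print("tip",tri((189.4,223.9),(233.2,250.8)))
print("side stem base z=.04",ray(S,(234,263.3),.04), "tip",ray(S,(233.2,250.8),.08),ray(C,(189.4,223.9),.08))
print("pile top a outline",ray(C,(235.5,231),.012))
# metal pan: grayscale blob vs background
for c,n,r,z in((C,"top",(212,240,180,202),.04),):
    g=cv2.cvtColor(c[0],cv2.COLOR_BGR2GRAY); print(g[212:238:2,176:206:2])
X=np.array([.507,-.026]);
for n,c in(("t",C),("s",S)):
  print(n,[proj(c,[.507,-.03,z]).round(1).tolist() for z in(0,.016,.032,.048,.064)])
E
```

```text
tip [0.5287 0.132  0.075 ]
side stem base z=.04 [[0.52974541 0.13460258 0.04      ]] tip [[0.52888113 0.13723066 0.08      ]] [[0.52479548 0.12972844 0.08      ]]
pile top a outline [[ 0.50714915 -0.02079838  0.012     ]]
[[ 53  54  61  45  57  77  71  69  77  98 119 121 120 123 125]
 [136 133 132 148 154 166 134 124 124  90 126 131 128 128 131]
 [140 136 133 139 180 173 171 170 169 166 143 131 129 130 133]
 [148 142 110 183 170 171 171 170 169 170 170 144 136 134 130]
 [152  88 131 172 171 171 171 171 169 170 170 158 138 138 136]
 [159 116 150 171 173 168 153 164 171 171 171 170 146 152 148]
 [160 157 168 172 173 170 128 132 173 171 171 168 117 155 157]
 [161 161 168 172 172 172 172 170 171 172 171 167  92 131 162]
 [160 161 163 169 172 171 173 171 171 173 171 159  76  73 155]
 [160 160 160 169 171 171 173 174 171 172 171 116  72  86 119]
 [156 156 156 160 167 170 172 173 172 172 165 156  72  80  99]
 [149 148 148 150 143 139 158 157 160 180 153  83  84 132 159]
 [142 141 144 142 142 124  71  70 107 104  75 130 157 162 161]]
t [[[238.3, 231.5]], [[238.1, 230.8]], [[237.9, 230.1]], [[237.6, 229.5]], [[237.4, 228.8]]]
s [[[277.4, 240.1]], [[277.6, 235.4]], [[277.9, 230.6]], [[278.2, 225.7]], [[278.5, 220.7]]]
```

View pics/pile.png

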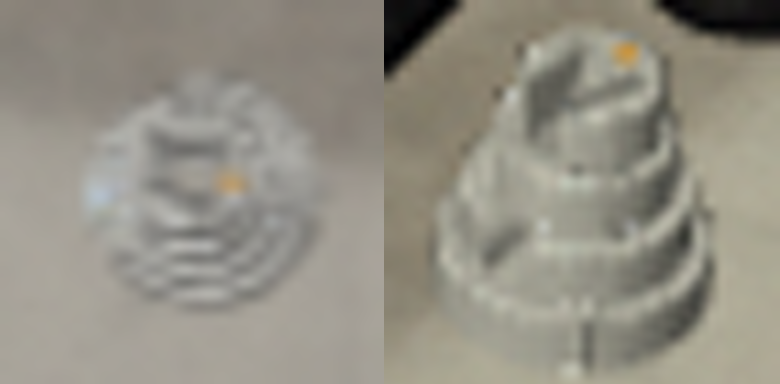

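The pile's bottom disc spans x 225.8–246.5 in the top view. The smallest disc's top face centres at about (276,222.4) in the side view, and its slot opens toward +y. Next I'll work out the positions.

```bash
python3 - <<'E'
from h import *
C=snap("top");S=snap("side")
for n,c,uv,z in(("panT",C,(189.6,225),.04),("panS",S,(234,264.4),.04),("aT",C,(236.2,230.4),.008),("dS",S,(276,222.4),.064),("aSx",S,(275.4,238),.008)):
    print(n,ray(c,uv,z).round(4)[0])
# stands: ellipse fit of dark blobs
for c,n,L in((C,"T",[(272,224),(346,249),(172,265)]),(S,"S",[(291,212),(270,322)])):
    g=cv2.cvtColor(c[0],cv2.COLOR_BGR2GRAY);k,l,st,ce=cv2.connectedComponentsWithStats((g<75).astype(np.uint8))
    for u,v in L:
        i=l[v,u];q=np.argwhere(l==i)[:,::-1];h=cv2.convexHull(q.astype(np.int32))
        e=cv2.minAreaRect(h);print(n,st[i].tolist(),ce[i].round(1),ray(c,ce[i],.008).round(4)[0])
# tool check: project the TCP
o=bot.get_obs();print(o['position'],proj(C,o['position']),proj(S,o['position']))
E
```

```text
panT [0.5275 0.1352 0.04  ]
panS [0.5278 0.1375 0.04  ]
aT [ 0.5098 -0.0231  0.008 ]
dS [ 0.5088 -0.0204  0.064 ]
aSx [ 0.5111 -0.0262  0.008 ]
T [266, 217, 15, 15, 187] [272.8 223.9] [ 0.5293 -0.1511  0.008 ]
T [336, 239, 21, 21, 354] [346.  249.1] [ 0.4338 -0.4025  0.008 ]
T [163, 256, 19, 19, 267] [171.8 264.9] [0.3948 0.2017 0.008 ]
S [281, 206, 20, 14, 211] [290.6 212.5] [ 0.5291 -0.1484  0.008 ]
S [254, 307, 33, 31, 807] [270.  322.3] [0.3947 0.2046 0.008 ]
[ 0.1615256  -0.49943852  0.25014395] [[399.66121895 333.02902066]] [[476.28939114 119.65856867]]
```

Request:
arm_command(
  series=[60,-43,0,-0.17,120,-87,0,-0.34,180,-130,0,-0.5,240,-174,0,-0.67,300,-217,0,-0.84,360,-260,0,-1.0,420,-304,0,-1.17,478,-347,20,-1.258,478,-347,60,-1.258,478,-347,100,-1.258],
  hand=60,
)

```text
clock: 1.65
position: [0.5096, -0.0237, 0.1585]
eef_rot: [3.137, 0.0, 1.573]
wrist_force: [0.4, -0.8, 0.7]
width: 0.06
grasp_force: 0.0
```

```bash
cat >> h.py <<'E'
def to(x,y,z,yaw=None):
    o=bot.get_obs();p=o['position'];w=o['eef_rot'][2];d=np.array([x,y,z])-p
    c,s=np.cos(w),np.sin(w)
    print("tool mm",(1e3*np.array([c*d[0]+s*d[1],s*d[0]-c*d[1],-d[2]])).round(1),"roll",None if yaw is None else round(-((yaw-w+np.pi)%(2*np.pi)-np.pi),3))
def st():
    o=bot.get_obs();print("t",round(o['clock'],2),"p",o['position'].round(4),"rpy",o['eef_rot'].round(3),"w",o['width'].round(4),"F",o['wrist_force'].round(1),"g",o['grasp_force'].__round__(1),"q6",o['qpos'][5].round(2))
E
python3 -c "
from h import *
st();to(.5095,-.022,.15,np.pi/2)
S=snap('side','s1.png');T=snap('top')
a=cv2.resize(S[0][150:270,220:340],(400,400));b=cv2.resize(T[0][190:260,200:270],(400,400));cv2.imwrite('pics/m1.png',np.hstack([a,b]))"
```

```text
Traceback (most recent call last):
  File "h.py", line 24, in st
    o=bot.get_obs();print("t",round(o['clock'],2),"p",o['position'].round(4),"rpy",o['eef_rot'].round(3),"w",o['width'].round(4),"F",o['wrist_force'].round(1),"g",o['grasp_force'].__round__(1),"q6",o['qpos'][5].round(2))
                                                                                                             ^^^^^^^^^^^^^^^^
AttributeError: 'float' object has no attribute 'round'
```

```bash
sed -i "s/o\['width'\].round(4)/round(float(o['width']),4)/;s/o\['grasp_force'\].__round__(1)/round(float(o['grasp_force']),1)/" h.py
python3 -c "
from h import *
st();to(.5095,-.022,.07,np.pi/2)"
```

```text
t 1.65 p [ 0.5096 -0.0237  0.1585] rpy [3.137 0.    1.573] w 0.06 F [ 0.4 -0.8  0.7] g 0.0 q6 1.52
tool mm [ 1.7 -0.1 88.5] roll 0.002
```

Request:
arm_command(
  series=[1,0,40,0,1,0,60,0,1,0,70,0,1,0,76,0,1,0,80,0,1,0,80,0,1,0,80,0,1,0,80,0,1,0,80,0,1,0,80,0],
)

```text
clock: 2.9
position: [0.5069, -0.0249, 0.0779]
eef_rot: [3.141, -0.0, 1.571]
wrist_force: [0.4, -0.2, -0.7]
width: 0.0603
grasp_force: 0.0
```

Request:
arm_command(
  series=[0,0,0,0,0,0,0,0,0,0,0,0,0,0,0,0,0,0,0,0,0,0,0,0,0,0,0,0,0,0,0,0,0,0,0,0,0,0,0,0],
  hand=20,
)

```text
clock: 4.15
position: [0.507, -0.0249, 0.0784]
eef_rot: [3.141, -0.0, 1.571]
wrist_force: [-2.2, 0.0, 5.4]
width: 0.0303
grasp_force: 59.0
```

```bash
python3 -c "
from h import *
st()
S=snap('side','s1.png');T=snap('top')
a=cv2.resize(S[0][170:260,230:320],(400,400));b=cv2.resize(T[0][190:260,200:270],(400,400));cv2.imwrite('pics/m1.png',np.hstack([a,b]))"
```

```text
t 4.15 p [ 0.507  -0.0249  0.0784] rpy [ 3.141 -0.     1.571] w 0.0303 F [-2.2  0.   5.4] g 59.0 q6 1.52
```

View pics/m1.png

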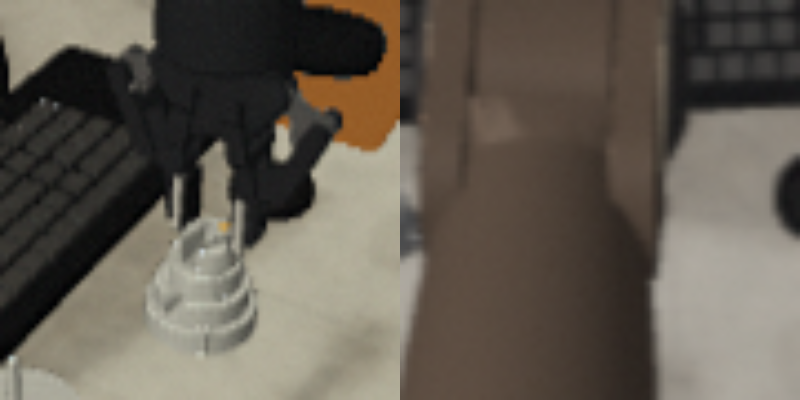

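The picture shows the fingertips at about (180,195) and (240,225) in the crop, gripping only the top edge of the smallest disc, because the arm stopped 8 mm high. I'll open, lower and regrip.

Request:
arm_command(
  series=[0,0,0,0,0,0,0,0,0,0,0,0,3,2,0,0,3,2,4,0,3,2,8,0,3,2,8,0,3,2,8,0,3,2,8,0,3,2,8,0],
  hand=50,
)

```text
clock: 5.5
position: [0.509, -0.022, 0.0699]
eef_rot: [3.141, 0.0, 1.571]
wrist_force: [0.2, -0.4, 0.9]
width: 0.05
grasp_force: 0.0
```

Request:
arm_command(
  series=[0,0,0,0,0,0,0,0,0,0,0,0,0,0,0,0,0,0,0,0,0,0,0,0,0,0,0,0,0,0,0,0,0,0,0,0,0,0,0,0],
  hand=20,
)

```text
clock: 6.75
position: [0.509, -0.0219, 0.0703]
eef_rot: [3.141, -0.0, 1.571]
wrist_force: [-2.3, 0.3, 4.7]
width: 0.032
grasp_force: 59.2
```

Request:
arm_command(
  series=[0,0,-10,0,0,0,-30,0,0,0,-50,0,-20,3,-50,0,-60,10,-50,0,-100,16,-50,0,-128,20,-45,0,-128,20,-30,0,-128,20,-15,0,-128,20,0,0],
)

```text
clock: 8.0
position: [0.5284, -0.149, 0.0685]
eef_rot: [-3.141, -0.0, 1.572]
wrist_force: [-0.8, -0.2, -1.2]
width: 0.0321
grasp_force: 59.7
```

```bash
python3 -c "
from h import *
st();to(.5292,-.1497,.032,np.pi/2)
S=snap('side','s1.png');T=snap('top')
a=cv2.resize(S[0][175:265,240:330],(400,400));b=cv2.resize(T[0][190:260,220:290],(400,400));cv2.imwrite('pics/m2.png',np.hstack([a,b]))"
```

```text
t 8.0 p [ 0.5284 -0.149   0.0685] rpy [-3.141 -0.     1.572] w 0.0321 F [-0.8 -0.2 -1.2] g 59.7 q6 1.29
tool mm [-0.7  0.8 36.5] roll 0.001
```

View pics/m2.png

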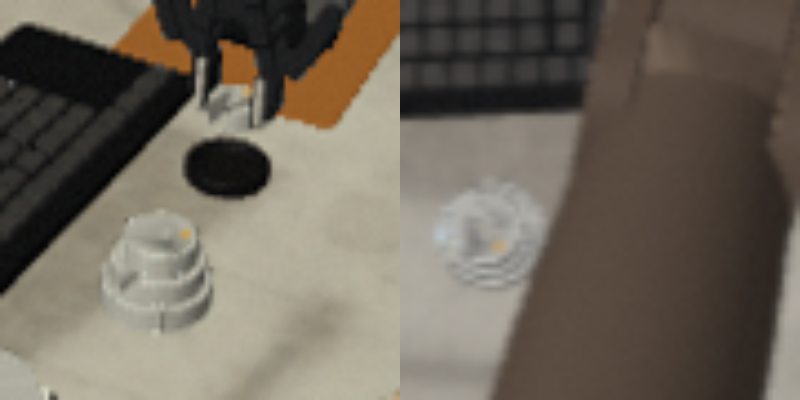

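The disc is held level above the middle stand, at crop (235,105). I'll check how far it sits off the TCP along the pads.

```bash
python3 -c "
from h import *
S=snap('side');a=np.linspace(0,6.28,60)
for dy in(0,.003,.006):
  E=proj(S,np.c_[.5284+.017*np.cos(a),-.149+dy+.017*np.sin(a),0*a+.0462]);print(dy,E.max(0),E.min(0))
g=cv2.cvtColor(S[0],cv2.COLOR_BGR2GRAY);print(g[192:208,286:301])
hsv=cv2.cvtColor(S[0],cv2.COLOR_BGR2HSV)
"
```

```text
0 [297.88427191 204.99624897] [285.78494159 198.20537781]
0.003 [297.41234087 205.51672199] [285.28781639 198.69652701]
0.006 [296.9383737  206.03948315] [284.78854592 199.1897715 ]
[[ 56   8  12   8 103 106 103 105 105 105 107 110  58  32  30]
 [ 57   6   6  33  97 104 101 101 103 105 106 100 142  93  34]
 [ 43   1   0  63 161 160 165 160 112 100 101  89 161 106  41]
 [ 37   2 100 156 166 149 150 169 160 151 158  95 161 102  39]
 [ 32  97 166 168 143 111 158 168 167 170 151  91 160 103  39]
 [ 37 173 158 124 112 112 167 170 168 133 128 113 162  92  37]
 [ 41 129 114 101  99 126 168 131 139 116 109 122 165  79  32]
 [ 29 109 105 103 105 103 122 129 152 160 137 123 149  83  38]
 [134 117 104 102 103 170 177 185 189 184 108 148 151  69  31]
 [157 109  99 115 148 174 173 171 168 152  74 155 152  58  24]
 [151  99 128 160 171 165 162 157 150 133  55 156 138  70  49]
 [164 153 164 175 174 164 160 155 149 136  56 130 124 111 150]
 [167 170 172 175 202 172 164 154 145 134 118 163 147 162 177]
 [167 173 147 123 161 121 137 167 140 164 169 178 170 177 175]
 [ 87  87  67  43  65  41  64  88  76 120 178 182 179 177 174]
 [ 14  12  14  18  24  29  28  27  37  47  87 122 176 181 178]]
```

Request:
arm_command(
  series=[-0.5,1,10,0,-0.5,1,20,0,-0.5,1,28,0,-0.5,1,32,0,-0.5,1,36,0,-0.5,1,37,0,-0.5,1,37,0,-0.5,1,37,0,-0.5,1,37,0,-0.5,1,37,0],
)

```text
clock: 9.4
position: [0.5299, -0.1505, 0.0329]
eef_rot: [3.141, 0.0, 1.571]
wrist_force: [-0.9, -0.1, -0.7]
width: 0.0319
grasp_force: 59.7
```

Request:
arm_command(
  series=[0,0,0,0,0,0,0,0,0,0,0,0,0,0,-5,0,0,0,-15,0,0,0,-35,0,0,0,-60,0,30,-5,-80,0,80,-12,-80,0,128,-20,-80,0],
  hand=65,
)

```text
clock: 10.65
position: [0.5102, -0.0214, 0.1141]
eef_rot: [3.14, -0.0, 1.57]
wrist_force: [0.7, 0.7, -0.7]
width: 0.0651
grasp_force: 0.0
```

```bash
python3 -c "
from h import *
st();to(.5092,-.022,.055,np.pi/2)
S=snap('side','s1.png')
a=cv2.resize(S[0][195:255,245:305],(480,480),interpolation=cv2.INTER_CUBIC);cv2.imwrite('pics/m3.png',a)"
```

```text
t 10.65 p [ 0.5102 -0.0214  0.1141] rpy [ 3.14 -0.    1.57] w 0.0651 F [ 0.7  0.7 -0.7] g 0.0 q6 1.53
tool mm [-0.6 -1.  59.1] roll -0.001
```

View pics/m3.png

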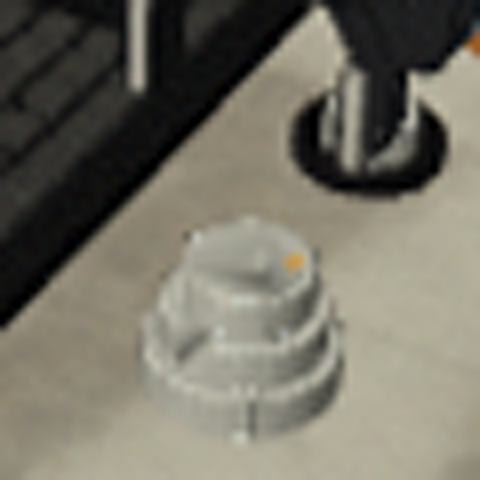

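The smallest disc sits in the middle stand (crop (370,140), partly hidden by a finger). The third disc is on top of the pile, centred at about (248,262). I'll grip that one next.

Request:
arm_command(
  series=[-0.5,-1,20,0,-0.5,-1,40,0,-0.5,-1,50,0,-0.5,-1,56,0,-0.5,-1,60,0,-0.5,-1,60,0,-0.5,-1,60,0,-0.5,-1,60,0,-0.5,-1,60,0,-0.5,-1,60,0],
)

```text
clock: 11.95
position: [0.5089, -0.0229, 0.0529]
eef_rot: [3.141, -0.0, 1.571]
wrist_force: [-0.3, -0.2, -0.3]
width: 0.065
grasp_force: 0.0
```

Request:
arm_command(
  series=[0,0,0,0,0,0,0,0,0,0,0,0,0,0,0,0,0,0,0,0,0,0,0,0,0,0,0,0,0,0,-5,0,0,0,-15,0,0,0,-30,0],
  hand=30,
)

```text
clock: 13.2
position: [0.5087, -0.0229, 0.0833]
eef_rot: [-3.141, -0.0, 1.571]
wrist_force: [0.2, -0.8, -1.8]
width: 0.0406
grasp_force: 60.7
```

```bash
python3 -c "
from h import *
st();to(.3947,.2031,.12);to(.3947,.2031,.032)"
```

```text
t 13.2 p [ 0.5087 -0.0229  0.0833] rpy [-3.141 -0.     1.571] w 0.0406 F [ 0.2 -0.8 -1.8] g 60.7 q6 1.53
tool mm [ 226.  -114.   -36.7] roll None
tool mm [ 226.  -114.    51.3] roll None
```

Request:
arm_command(
  series=[0,0,-40,0,10,-5,-67,0,55,-28,-67,0,100,-51,-67,0,150,-76,-67,0,200,-101,-67,0,226,-114,-50,0,226,-114,-10,0,226,-114,20,0,226,-114,20,0],
)

```text
clock: 14.45
position: [0.3935, 0.2025, 0.0618]
eef_rot: [-3.138, 0.002, 1.571]
wrist_force: [-0.1, -0.1, -1.2]
width: 0.0407
grasp_force: 61.2
```

```bash
python3 -c "
from h import *
st();to(.3947,.2031,.032)
S=snap('side','s1.png')
a=cv2.resize(S[0][195:355,200:360],(600,600),interpolation=cv2.INTER_CUBIC);cv2.imwrite('pics/m4.png',a)
p=bot.get_obs()['position'];g=np.linspace(0,6.28,60)
E=proj(S,np.c_[p[0]+.022*np.cos(g),p[1]+.022*np.sin(g),0*g+p[2]-.0213]);print(((E.max(0)-[200,195])*3.75),((E.min(0)-[200,195])*3.75))"
```

```text
t 14.45 p [0.3935 0.2025 0.0618] rpy [-3.138e+00  2.000e-03  1.571e+00] w 0.0407 F [-0.1 -0.1 -1.2] g 61.2 q6 2.05
tool mm [ 0.6  1.2 29.8] roll None
[309.20342184 469.43272529] [223.98099761 398.91214957]
```

View pics/m4.png

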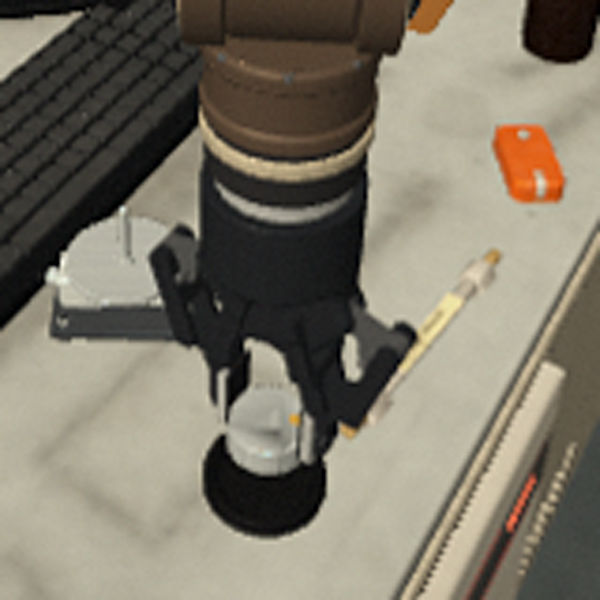

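The third disc hangs over the lower-left stand at crop (265,430), about 2 mm toward +y on the pads. I'll lower and release it.

Request:
arm_command(
  series=[-1,1,10,0,-1,1,20,0,-1,1,26,0,-1,1,29,0,-1,1,29,0,-1,1,29,0,-1,1,29,0,-1,1,29,0,-1,1,29,0,-1,1,29,0],
)

```text
clock: 15.75
position: [0.3959, 0.2021, 0.0338]
eef_rot: [3.142, 0.0, 1.571]
wrist_force: [0.2, -0.3, -3.0]
width: 0.0408
grasp_force: 61.3
```

Request:
arm_command(
  series=[0,0,0,0,0,0,0,0,0,0,0,0,0,0,-5,0,0,0,-20,0,0,0,-50,0,0,0,-90,0,-40,20,-110,0,-90,45,-110,0,-140,70,-110,0],
  hand=72,
)

```text
clock: 17.0
position: [0.467, 0.0609, 0.1457]
eef_rot: [3.139, -0.0, 1.572]
wrist_force: [0.5, 0.4, 0.4]
width: 0.0717
grasp_force: 0.0
```

```bash
python3 -c "
from h import *
st();to(.509,-.0225,.12)
S=snap('side','s1.png');T=snap('top')
a=cv2.resize(S[0][215:255,255:295],(400,400),interpolation=cv2.INTER_CUBIC);b=cv2.resize(S[0][290:350,240:300],(400,400),interpolation=cv2.INTER_CUBIC);cv2.imwrite('pics/m5.png',np.hstack([a,b]))"
```

```text
t 17.0 p [0.467  0.0609 0.1457] rpy [ 3.139 -0.     1.572] w 0.0717 F [0.5 0.4 0.4] g 0.0 q6 1.7
tool mm [-83.4  41.9  25.7] roll None
```

View pics/m5.png

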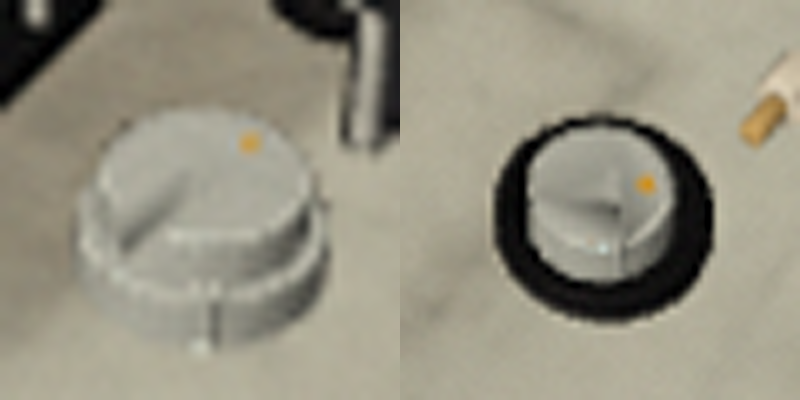

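The third disc is seated in its stand (right crop). The second disc (left crop) has its orange dot at (250,142), its centre at (205,173), and its slot opening to lower left, opposite the dot. I'll compute its heading.

```bash
python3 -c "
from h import *
S=snap('side')
c,d,m=ray(S,[(275.5,232.3),(280,229.2),(269.6,237.6)],.032);print(c,d,m,np.degrees(np.arctan2(*(c-d)[1::-1])),np.degrees(np.arctan2(*(m-c)[1::-1])))
to(.4,-.06,.13);to(*c[:2],.12)"
```

```text
[ 0.50880134 -0.02053912  0.032     ] [ 0.50512617 -0.03783412  0.032     ] [0.51110286 0.00567788 0.032     ] 78.00317785669068 84.98301294069712
tool mm [-120.3  -66.4   14.9] roll None
tool mm [-80.3  42.2  24.9] roll None
```

Request:
arm_command(
  series=[-40,21,10,0,-82,42,30,0,-82,42,70,0,-82,42,95,0,-82,42,102,0,-82,42,107,0,-82,42,107,0,-82,42,107,0,-82,42,107,0,-82,42,107,0],
)

```text
clock: 18.4
position: [0.5081, -0.02, 0.0371]
eef_rot: [3.141, 0.0, 1.571]
wrist_force: [-0.3, -0.3, 0.3]
width: 0.0723
grasp_force: 0.0
```

Request:
arm_command(
  series=[0,0,0,0,0,0,0,0,0,0,0,0,0,0,0,0,0,0,0,0,0,0,0,0,0,0,-5,0,0,0,-15,0,0,0,-25,0,0,0,-25,0],
  hand=40,
)

```text
clock: 19.65
position: [0.5087, -0.02, 0.0629]
eef_rot: [3.14, 0.0, 1.571]
wrist_force: [0.2, -0.4, -1.9]
width: 0.0533
grasp_force: 63.4
```

```bash
python3 -c "
from h import *
st();to(.44,-.11,.0235)"
```

```text
t 19.65 p [ 0.5087 -0.02    0.0629] rpy [3.14  0.    1.571] w 0.0533 F [ 0.2 -0.4 -1.9] g 63.4 q6 1.53
tool mm [-90.  -68.7  39.4] roll None
```

Request:
arm_command(
  series=[-20,-15,-5,0,-55,-42,-5,0,-90,-69,0,0,-90,-69,15,0,-90,-69,28,0,-90,-69,36,0,-90,-69,40,0,-90,-69,40,0,-90,-69,40,0,-90,-69,40,0],
)

```text
clock: 20.9
position: [0.4394, -0.1096, 0.022]
eef_rot: [3.141, -0.0, 1.571]
wrist_force: [-1.0, 1.4, 1.0]
width: 0.0533
grasp_force: 64.0
```

Request:
arm_command(
  series=[0,0,0,0,0,0,0,0,0,0,0,0,0,0,-5,0,0,0,-20,0,0,0,-60,0,0,0,-110,0,40,-40,-130,0,20,-90,-130,0,0,-130,-130,0],
  hand=85,
)

```text
clock: 22.15
position: [0.3073, -0.1096, 0.153]
eef_rot: [3.141, 0.001, 1.574]
wrist_force: [-0.7, -1.2, 0.4]
width: 0.0849
grasp_force: 0.0
```

```bash
python3 -c "
from h import *
st();to(.509,-.022,.10)
S=snap('side','s1.png');T=snap('top')
a=cv2.resize(S[0][210:260,250:310],(480,400),interpolation=cv2.INTER_CUBIC);b=cv2.resize(T[0][215:265,220:270],(320,400)if 0 else (300,300),interpolation=cv2.INTER_CUBIC);b=np.vstack([b,np.zeros((100,300,3),np.uint8)]);cv2.imwrite('pics/m6.png',np.hstack([a,b]))"
```

```text
t 22.15 p [ 0.3073 -0.1096  0.153 ] rpy [3.141e+00 1.000e-03 1.574e+00] w 0.0849 F [-0.7 -1.2  0.4] g 0.0 q6 1.23
tool mm [ 87.  201.9  53. ] roll None
```

View pics/m6.png

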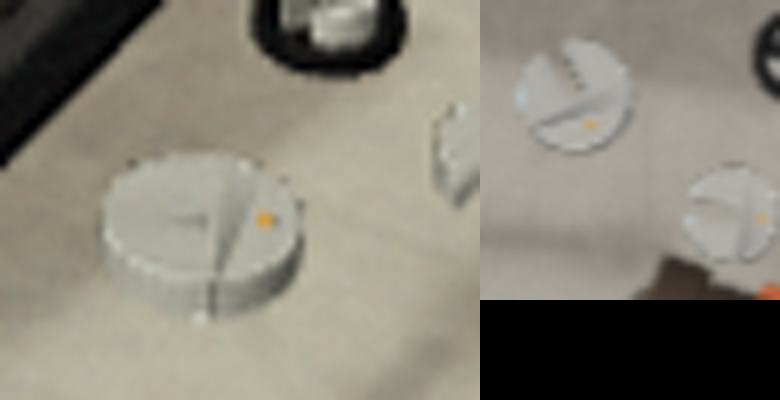

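This picture is clear. In the top view the widest disc is centred at crop (575,95) with its slot opening to upper left (dot at (590,125)). The second disc is parked at (733,213) with its slot opening left (dot at (760,218)).

```bash
python3 -c "
from h import *
T=snap('top');S=snap('side')
f=lambda x,y:(220+(x-480)/6-.42,215+y/6-.42)
A=ray(T,[f(575,95),f(590,125),f(553,50),f(733,213),f(760,218),f(700,200)],.016)
print(A.round(4))
an=lambda v:np.degrees(np.arctan2(v[1],v[0])).round(1)
print('a',an(A[0]-A[1]),an(A[2]-A[0]),'b',an(A[3]-A[4]),an(A[5]-A[3]))
print('aS',ray(S,[(275,236.3)],.016))
# blob centroid for discs in top
for c,n,B in((T,'T',(205,250,220,268)),(S,'S',(222,258,255,295))):
  g=cv2.cvtColor(c[0],cv2.COLOR_BGR2HSV);y0,y1,x0,x1=B
  print(n);print(cv2.cvtColor(c[0],cv2.COLOR_BGR2GRAY)[y0+14:y0+38:1,x0+4:x0+28] if n=='T' else '')
"
```

```text
[[ 0.5086 -0.0207  0.016 ]
 [ 0.491  -0.0291  0.016 ]
 [ 0.5353 -0.0084  0.016 ]
 [ 0.4381 -0.1102  0.016 ]
 [ 0.4348 -0.1256  0.016 ]
 [ 0.446  -0.0915  0.016 ]]
a 25.4 24.9 b 78.0 67.0
aS [[ 0.51095661 -0.0230698   0.016     ]]
T
[[136 134 132 135 136 133 131 132 131 135 137 136 136 135 134 131 132 133
  132 129 131 132 132 128]
 [136 134 133 135 136 133 130 130 130 132 137 138 138 134 132 132 133 134
  133 131 131 132 133 132]
 [135 133 132 133 135 133 131 130 133 133 145 153 148 136 128 133 134 134
  134 131 132 134 134 134]
 [136 135 134 134 135 134 132 132 130 143 160 169 171 170 169 162 143 134
  135 134 133 134 134 132]
 [139 138 136 137 138 139 137 134 131 143 161 170 173 174 174 172 165 152
  138 132 134 135 135 132]
 [144 143 141 141 147 158 157 141 132 132 144 163 172 174 174 174 173 167
  153 139 134 134 132 131]
 [151 151 149 148 157 168 167 153 140 135 123 147 169 174 174 175 172 174
  166 148 137 133 131 131]
 [155 154 155 168 173 173 170 162 151 143 141 149 164 172 175 175 174 173
  174 176 157 137 134 131]
 [158 158 155 165 172 173 170 169 158 149 146 129 148 170 17
[... 858 characters left out ...]
 164 163 150 154 167 170 173 174 176 177 175 171 168 171 173 173
  156 136 149 161 162 160]
 [166 164 165 163 152 157 171 175 177 176 174 173 173 173 173 175 170 160
  139 145 160 163 162 162]
 [167 166 165 166 161 148 146 168 176 173 172 173 176 174 172 176 154 134
  149 160 164 164 164 161]
 [167 167 166 164 163 158 150 136 136 160 173 177 183 174 147 125 129 149
  162 165 162 162 163 160]
 [167 168 167 164 162 161 157 156 158 155 144 138 139 138 143 154 160 164
  163 164 163 163 163 160]
 [167 167 165 164 161 160 161 161 163 163 162 161 161 161 163 167 166 166
  165 165 165 165 164 161]
 [167 166 164 164 162 161 163 164 165 164 164 166 164 164 165 166 166 166
  164 166 165 164 163 163]]
S
```

Request:
arm_command(
  series=[10,40,0,0.16,25,85,0,0.33,45,130,0,0.5,65,165,0,0.66,87,202,0,0.83,87,202,10,1.0,87,202,25,1.1,87,202,40,1.1,87,202,53,1.1,87,202,53,1.1],
)

```text
clock: 23.6
position: [0.5102, -0.0229, 0.0976]
eef_rot: [-3.141, 0.002, 0.472]
wrist_force: [-0.1, -0.3, 0.2]
width: 0.0851
grasp_force: 0.0
```

```bash
python3 -c "
from h import *
st();to(.509,-.022,.026,np.radians(27))"
```

```text
t 23.6 p [ 0.5102 -0.0229  0.0976] rpy [-3.141e+00  2.000e-03  4.720e-01] w 0.0851 F [-0.1 -0.3  0.2] g 0.0 q6 2.63
tool mm [-0.7 -1.3 71.6] roll 0.0
```

Request:
arm_command(
  series=[-0.5,-1,30,0,-0.5,-1,50,0,-0.5,-1,62,0,-0.5,-1,68,0,-0.5,-1,72,0,-0.5,-1,73,0,-0.5,-1,73,0,-0.5,-1,73,0,-0.5,-1,73,0,-0.5,-1,73,0],
)

```text
clock: 24.85
position: [0.5101, -0.0223, 0.0259]
eef_rot: [3.142, -0.0, 0.471]
wrist_force: [0.4, 0.6, -0.3]
width: 0.0847
grasp_force: 0.0
```

Request:
arm_command(
  series=[0,0,0,0,0,0,0,0,0,0,0,0,0,0,0,0,0,0,0,0,0,0,0,0,0,0,0,0,0,0,-5,0,0,0,-15,0,0,0,-30,0],
  hand=50,
)

```text
clock: 26.1
position: [0.5095, -0.0223, 0.056]
eef_rot: [-3.141, 0.001, 0.471]
wrist_force: [-0.2, -1.0, -3.3]
width: 0.0619
grasp_force: 66.1
```

Request:
arm_command(
  series=[0,0,-50,0,0,0,-100,0,20,-30,-104,0,45,-67,-104,0,70,-105,-104,0,88,-133,-100,0,88,-133,-80,0,88,-133,-64,0,88,-133,-64,0,88,-133,-64,0],
)

```text
clock: 27.35
position: [0.5283, 0.1358, 0.1204]
eef_rot: [3.141, -0.001, 0.47]
wrist_force: [0.0, -0.6, -3.9]
width: 0.0621
grasp_force: 67.5
```

```bash
python3 -c "
from h import *
st();to(.5277,.1364,.118)
S=snap('side','s1.png')
a=cv2.resize(S[0][205:295,190:280],(540,540),interpolation=cv2.INTER_CUBIC);cv2.imwrite('pics/m7.png',a)
p=bot.get_obs()['position'];g=np.linspace(0,6.28,60)
E=proj(S,np.c_[p[0]+.033*np.cos(g),p[1]+.033*np.sin(g),0*g+p[2]-.0257]);print(((E.max(0)-[190,205])*6),((E.min(0)-[190,205])*6))
print((proj(S,[[.5277,.1364,.08],[.5277,.1364,.04]])-[190,205])*6)"
```

```text
t 27.35 p [0.5283 0.1358 0.1204] rpy [ 3.141e+00 -1.000e-03  4.700e-01] w 0.0621 F [ 0.  -0.6 -3.9] g 67.5 q6 2.92
tool mm [-0.3 -0.8  2.4] roll None
[352.54751033 305.2416958 ] [169.41831469 182.83461472]
[[263.16598903 274.67862546]
 [265.74027242 354.77289808]]
```

View pics/m7.png

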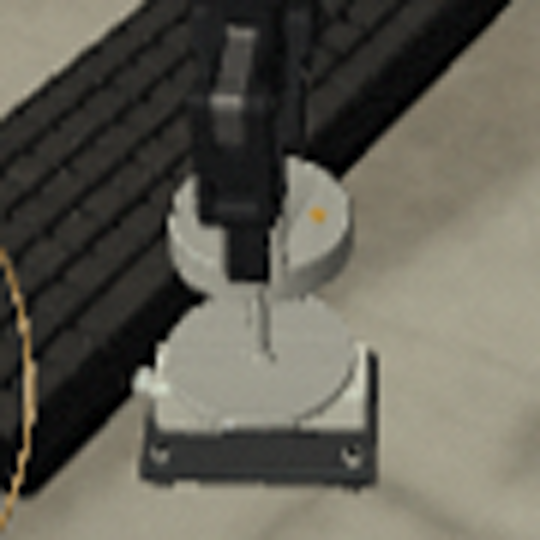

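The held disc spans x 167–353 in the crop, as predicted, and the stem base at (265,355) matches my estimate. I'll lower it.

Request:
arm_command(
  series=[0,-1,8,0,0,-1,14,0,0,-1,18,0,0,-1,22,0,0,-1,26,0,0,-1,30,0,0,-1,34,0,0,-1,37,0,0,-1,40,0,0,-1,40,0],
)

```text
clock: 28.65
position: [0.5275, 0.137, 0.0795]
eef_rot: [-3.141, 0.0, 0.471]
wrist_force: [-1.0, -0.2, -4.7]
width: 0.0619
grasp_force: 67.4
```

No contact with the stem. Down to the pan.

Request:
arm_command(
  series=[0,0,4,0,0,0,7,0,0,0,9,0,0,0,11,0,0,0,12,0,0,0,12.5,0,0,0,12.5,0,0,0,12.5,0,0,0,12.5,0,0,0,12.5,0],
)

```text
clock: 29.9
position: [0.5277, 0.1371, 0.0674]
eef_rot: [3.142, -0.0, 0.471]
wrist_force: [-0.7, 0.9, -4.0]
width: 0.0619
grasp_force: 67.4
```

Request:
arm_command(
  series=[0,0,0.5,0,0,0,1,0,0,0,1.3,0,0,0,1.3,0,0,0,1.3,0,0,0,1.3,0,0,0,1.3,0,0,0,1.3,0,0,0,1.3,0,0,0,1.3,0],
)

```text
clock: 31.15
position: [0.5277, 0.1371, 0.067]
eef_rot: [3.141, -0.001, 0.471]
wrist_force: [-3.4, -1.6, 4.7]
width: 0.0618
grasp_force: 69.9
```

Request:
arm_command(
  series=[0,0,0,0,0,0,0,0,0,0,0,0,0,0,0,0,0,0,-2,0,0,0,-10,0,0,0,-30,0,0,0,-60,0,0,0,-100,0,0,0,-100,0],
  hand=85,
)

```text
clock: 32.4
position: [0.5296, 0.1376, 0.1701]
eef_rot: [3.14, -0.007, 0.471]
wrist_force: [-0.1, -0.0, -0.1]
width: 0.0851
grasp_force: 0.0
```

```bash
python3 -c "
from h import *
st();to(.439,-.110,.12,np.radians(79));to(.439,-.110,.16,np.radians(79))"
```

```text
t 32.4 p [0.5296 0.1376 0.1701] rpy [ 3.14  -0.007  0.471] w 0.0851 F [-0.1 -0.  -0.1] g 0.0 q6 2.92
tool mm [-193.   179.5   50.1] roll -0.908
tool mm [-193.   179.5   10.1] roll -0.908
```

Request:
arm_command(
  series=[-35,33,0,-0.15,-72,67,0,-0.32,-110,102,0,-0.5,-150,140,0,-0.67,-193,180,0,-0.84,-193,180,10,-0.908,-193,180,30,-0.908,-193,180,50,-0.908,-193,180,80,-0.908,-193,180,90,-0.908],
  hand=75,
)

```text
clock: 33.65
position: [0.4359, -0.1106, 0.0742]
eef_rot: [-3.138, -0.0, 1.379]
wrist_force: [0.7, -0.1, -1.1]
width: 0.0748
grasp_force: 0.0
```

```bash
python3 -c "
from h import *
st();to(.439,-.110,.0235,np.radians(79))
S=snap('side','s1.png');T=snap('top')
a=cv2.resize(S[0][235:285,205:265],(480,400),interpolation=cv2.INTER_CUBIC);b=cv2.resize(T[0][205:245,170:210],(320,320),interpolation=cv2.INTER_CUBIC);b=np.vstack([b,np.zeros((80,320,3),np.uint8)]);cv2.imwrite('pics/m8.png',np.hstack([a,b]))"
```

```text
t 33.65 p [ 0.4359 -0.1106  0.0742] rpy [-3.138 -0.     1.379] w 0.0748 F [ 0.7 -0.1 -1.1] g 0.0 q6 1.51
tool mm [ 1.2  2.9 50.7] roll -0.0
```

View pics/m8.png

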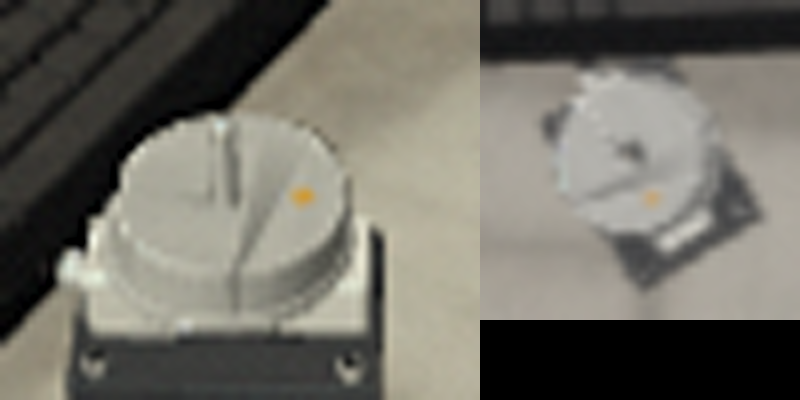

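The widest disc lies flat on the pan with the stem rising through it at crop (232,160). Its dot is at (303,196), so the slot still heads about 26°. Now the second disc.

Request:
arm_command(
  series=[1,2.5,20,0,1,2.5,34,0,1,2.5,44,0,1,2.5,49,0,1,2.5,51,0,1,2.5,51,0,1,2.5,51,0,1,2.5,51,0,1,2.5,51,0,1,2.5,51,0],
)

```text
clock: 35.0
position: [0.44, -0.1104, 0.0251]
eef_rot: [3.141, -0.0, 1.379]
wrist_force: [-0.9, -0.5, -0.0]
width: 0.0752
grasp_force: 0.0
```

Request:
arm_command(
  series=[0,0,0,0,0,0,0,0,0,0,0,0,0,0,0,0,0,0,0,0,0,0,0,0,0,0,0,0,0,0,-5,0,0,0,-20,0,0,0,-50,0],
  hand=40,
)

```text
clock: 36.25
position: [0.4389, -0.1101, 0.0751]
eef_rot: [-3.139, -0.0, 1.379]
wrist_force: [0.2, -0.8, -2.6]
width: 0.0528
grasp_force: 63.6
```

```bash
python3 -c "
from h import *
st();to(.5277,.1371,.16,np.radians(116))"
```

```text
t 36.25 p [ 0.4389 -0.1101  0.0751] rpy [-3.139 -0.     1.379] w 0.0528 F [ 0.2 -0.8 -2.6] g 63.6 q6 1.52
tool mm [259.6  40.  -84.9] roll -0.646
```

Request:
arm_command(
  series=[0,0,-50,0,20,3,-85,-0.1,65,10,-85,-0.25,115,18,-85,-0.4,165,25,-85,-0.55,215,33,-85,-0.646,260,40,-85,-0.646,260,40,-70,-0.646,260,40,-48,-0.646,260,40,-45,-0.646],
)

```text
clock: 37.5
position: [0.5273, 0.1363, 0.1185]
eef_rot: [-3.138, -0.001, 2.024]
wrist_force: [-0.8, -0.0, -2.1]
width: 0.0525
grasp_force: 63.8
```

```bash
python3 -c "
from h import *
st();to(.5277,.1371,.083,np.radians(116))
S=snap('side','hov.png')
p=bot.get_obs()['position'];g=np.linspace(0,6.28,60)
for z in(-.025,-.009):
  E=proj(S,np.c_[p[0]+.0275*np.cos(g),p[1]+.0275*np.sin(g),0*g+p[2]+z]);print(E.max(0),E.min(0))
G=cv2.cvtColor(S[0],cv2.COLOR_BGR2GRAY);print(G[236:266,214:252:1])"
```

```text
t 37.5 p [0.5273 0.1363 0.1185] rpy [-3.138e+00 -1.000e-03  2.024e+00] w 0.0525 F [-0.8 -0.  -2.1] g 63.8 q6 1.37
tool mm [ 0.5  0.8 35.5] roll -0.0
[246.39690708 254.6371021 ] [220.95839893 237.60272361]
[246.36084261 248.89583773] [220.62779915 232.01672688]
[[ 26  32  26 ...  52  24  25]
 [ 21  36  28 ...  49  25  26]
 [ 23  35  27 ...  46  29  23]
 ...
 [ 10   0 137 ... 162 197 114]
 [  1   0 193 ... 149 194  68]
 [  0   0 198 ... 145 193  74]]
```

View pics/hov.png

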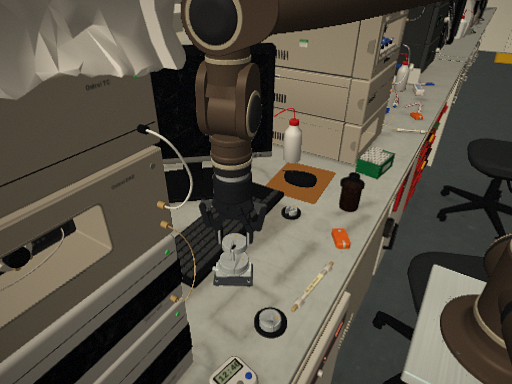

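The second disc hangs centred over the pan at about (234,243). The bottle still stands at (350,192), and both small discs are in their stands. I'll lower gently.

Request:
arm_command(
  series=[0.5,0.5,6,0,0.5,0.5,11,0,0.5,0.5,14,0,0.5,0.5,17,0,0.5,0.5,20,0,0.5,0.5,23,0,0.5,0.5,26,0,0.5,0.5,26,0,0.5,0.5,26,0,0.5,0.5,26,0],
)

```text
clock: 38.8
position: [0.5292, 0.1379, 0.0942]
eef_rot: [3.141, 0.0, 2.025]
wrist_force: [0.7, -0.3, -2.2]
width: 0.0521
grasp_force: 63.9
```

Request:
arm_command(
  series=[0,-1,4,0,0,-1.5,7,0,0,-1.5,9,0,0,-1.5,11,0,0,-1.5,12.5,0,0,-1.5,13,0,0,-1.5,13,0,0,-1.5,13,0,0,-1.5,13,0,0,-1.5,13,0],
)

```text
clock: 40.05
position: [0.5283, 0.1374, 0.0816]
eef_rot: [3.14, 0.0, 2.025]
wrist_force: [3.7, 1.8, 6.6]
width: 0.0526
grasp_force: 64.8
```

Contact at the expected height. Release and retreat.

Request:
arm_command(
  series=[0,0,0,0,0,0,0,0,0,0,0,0,0,0,0,0,0,0,-3,0,0,0,-10,0,0,0,-30,0,0,0,-60,0,0,0,-100,0,0,0,-110,0],
  hand=80,
)

```text
clock: 41.3
position: [0.529, 0.1375, 0.1944]
eef_rot: [3.137, 0.001, 2.025]
wrist_force: [0.6, 0.1, -0.2]
width: 0.0801
grasp_force: 0.0
```

Request:
arm_command(
  series=[-50,20,0,0,-100,40,0,0,-150,60,0,0,-150,100,0,0,-150,150,0,0,-150,150,0,0,-150,150,0,0,-150,150,0,0,-150,150,0,0,-150,150,0,0],
)

```text
clock: 42.55
position: [0.7279, 0.0679, 0.1919]
eef_rot: [3.141, 0.0, 2.024]
wrist_force: [0.0, -1.1, 0.2]
width: 0.0803
grasp_force: 0.0
```

```bash
python3 -c "
from h import *
st();S=snap('side','fin.png');T=snap('top','fint.png')
def orange(c,B):
  y0,y1,x0,x1=B;h=cv2.cvtColor(c[0],cv2.COLOR_BGR2HSV)[y0:y1,x0:x1]
  w=np.clip(h[...,1].astype(float)-90,0,None)*((h[...,0]>8)&(h[...,0]<30));yy,xx=np.mgrid[y0:y1,x0:x1]
  return ((w*xx).sum()/w.sum(),(w*yy).sum()/w.sum()) if w.sum() else None
for c,n,B in((S,'S',(230,285,212,256)),(T,'T',(212,238,178,204))):
  d=orange(c,B);print(n,d, None if d is None else ray(c,d,.072))
np.set_printoptions(linewidth=250,threshold=10**6)
print(cv2.cvtColor(S[0],cv2.COLOR_BGR2GRAY)[238:276:1,214:254]); print(cv2.cvtColor(T[0],cv2.COLOR_BGR2GRAY)[212:238,177:203])"
```

```text
t 42.55 p [0.7279 0.0679 0.1919] rpy [3.141 0.    2.024] w 0.0803 F [ 0.  -1.1  0.2] g 0.0 q6 1.21
S (np.float64(233.01466275659823), np.float64(247.65395894428153)) [[0.54038318 0.12185319 0.072     ]]
T None None
[[ 23  46  51  52  54  52  48  32  17  30  49  52  52  52  54  55  47  30  18  13  15  15  19  11  15  10  11   8   0  70 122 125 122 121 117 121 122 122 124 124]
 [ 44  44  45  44  45  46  31  18  31  46  51  49  50  51  55  45  30  10  10  14  10  13  15  17  11   7   6   1  69 110 120 121 119 117 121 119 120 122 123 124]
 [ 52  50  47  45  40  35  15  32  50  52  51  50  53  56  50  31  11  13  14  15  18  10  16  14  10   8   0  73 112 122 122 119 122 122 124 122 122 120 123 127]
 [ 48  48  53  40  26  24  40  49  50  50  51  50  51  45  29  17  14  16  10  15  13  15  10   7   0   0  74 118 126 121 119 120 122 125 127 127 125 124 123 127]
 [ 48  53  42  27  16  39  48  51  48  50  51  53  45  28  12  11  12  12  14  18  17   9   8   4   0  74 123 131 122 119 118 121 122 125 127 128 127 125 124 126]
 [ 49  40  25  20  39  50  49  52  51  51  52  41  28  14  14  12  15 
[... 7392 characters left out ...]
  91  87  85  83  80  79  78  75  75  71  71  68  68  66]
 [ 90  94  97 102 106 108 107 107 106 104 100  94  90  88  86  84  81  80  77  76  75  72  70  67  67  65]
 [ 90  94  98 101 105 107 108 109 106 103  99  93  92  89  86  83  82  80  78  76  73  74  70  69  67  63]
 [ 92  93  96 101 104 107 110 108 106 104  99  95  90  88  86  85  82  81  77  75  73  72  71  69  67  65]
 [ 90  93  95  99 104 106 109 108 106 102 100  94  92  88  86  83  82  79  78  77  74  73  70  69  67  65]
 [ 90  94  96  98 103 107 107 109 106 103 100  95  91  88  87  83  81  81  79  77  74  73  71  69  67  66]
 [ 91  92  95 100 102 106 108 109 106 103 101  96  92  90  86  86  83  80  79  76  73  73  71  70  67  66]]
```

The upper disc's dot puts its slot at roughly 116–128° against 26° for the lower one. A last numeric check that the two small discs sit centred in their stands, then hand in.

```bash
python3 -c "
from h import *
S=snap('side');G=cv2.cvtColor(S[0],cv2.COLOR_BGR2GRAY);a=np.linspace(0,6.28,80)
for n,(x,y),r,R in(('d',(.5292,-.1497),.017,.028),('c',(.3947,.2031),.022,.033)):
  m=np.zeros(G.shape,np.uint8);st_=proj(S,np.c_[x+(R-.003)*np.cos(a),y+(R-.003)*np.sin(a),0*a+.011])
  E=np.vstack([proj(S,np.c_[x+r*np.cos(a),y+r*np.sin(a),0*a+z]) for z in(.006,.022)])
  x0,y0=E.min(0).astype(int)-5;x1,y1=E.max(0).astype(int)+6
  q=G[y0:y1,x0:x1]>85;k,l,s,c=cv2.connectedComponentsWithStats(q.astype(np.uint8),connectivity=4)
  i=l[(y1-y0)//2,(x1-x0)//2]
  print(n,'expected',E.min(0).round(1),E.max(0).round(1),'seen',s[i][:2]+[x0,y0],s[i][:2]+[x0,y0]+s[i][2:4]-1)
"
```

```text
d expected [284.9 204.9] [297.1 216.4] seen [279 199] [302 221]
c expected [259.4 308. ] [281.9 332.2] seen [259 309] [280 331]
```

```bash
python3 -c "
from h import *
S=snap('side');np.set_printoptions(linewidth=200)
print(cv2.cvtColor(S[0],cv2.COLOR_BGR2GRAY)[200:222,279:304])"
```

```text
[[ 17 133 159 158 154 157 157 157 158 158 158 159 160 161 162 163 162 164 156 154 156 156 109  93  97]
 [122 151 153 154 156 156 157 156 160 157 158 159 157 161 164 160 162 163 164 166 166 169 156 152 156]
 [147 147 149 153 155 155 156 154 159 160 157 163 160 161 161 162 161 162 164 163 164 163 165 165 169]
 [141 142 145 146 151 154 153 156 155 156 161 161 159 162 162 163 162 161 161 159 161 161 162 163 162]
 [125 131 135 142 143 146 147 152 157 157 159 160 160 161 161 161 161 160 161 161 159 161 162 162 165]
 [125 127 128 129 131 138 143 149 153 156 152 158 159 159 143 152 162 162 163 162 162 163 160 163 163]
 [128 130 126 126 131 135  96  94 151 154 136 124 152 153 148 149 153 160 165 163 163 161 161 162 161]
 [128 131 131 131  95  69  37 139 159 139 106 115 155 153 152 144 158 152 112 163 168 166 164 162 161]
 [130 130 133 100  42   6  40 140 121 105  88 134 157 156 118 132 155 163  60  85 162 170 164 159 157]
 [132 130 114  49   8   3  81 107  98  93  96 146 118 128 103 120 140 170  51  13  76 159 163 160 160]
 [131 138  86  24   3   1 101  93  94  91  82 119 115 137 145 155 169 
[... 466 characters left out ...]
  14  16  25  15  20  91 106 125 100  89  82  55  24  13  13   0  85 138 148 149]
 [127 131 136  93  22  12  17  17  22  25  30  45  59  41  32  33  15  12  10   7  17 127 146 150 155]
 [126 130 131 125 117  45  11  13  15  17  17  16  13  12  12  12  10   7   2  46 120 149 150 151 156]
 [128 127 130 132 132 115  82  34  11  11   8   9  10   9   8   5   3  21  46 124 150 153 153 156 157]
 [134 132 129 130 131 132 124 115 113  83  80  56  54  54  53  52 111 120 129 152 153 157 157 158 157]
 [133 135 132 131 131 134 133 133 133 126 127 121 119 125 127 127 143 145 146 152 156 159 162 161 161]
 [133 133 130 133 131 132 129 129 129 132 134 133 137 142 146 144 147 147 152 154 157 161 162 162 163]]
```

```bash
python3 -c "
from plant import bot
print(bot.job_done())"
```

```text
the job is handed in; nothing more can be done
None
```

The job is handed in at about 43 s of the 128 s: the widest disc is flat on the pan with the second-widest on top, both round the stem with slots about a quarter turn apart. The two smaller discs are in their own stands and the bottle was left untouched. The final top view was blocked by the arm, so the slot angle (90–100° apart) comes from the side camera and the commanded turn.

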